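# Lock an embossing die into its chase with the quoin key

## Robot

A 6-joint arm with a two-finger parallel gripper is mounted at the origin on the work surface; the furniture and walls round the work are solid. World frame = base frame: x ahead of the robot, y to its left, z up, the work surface at z = 0. Lengths are in m, angles in rad, forces in N, time in s.
With the tool pointing down it reaches from about 0.35 to 0.775 m from the base axis. Payload 7.3 kg.
Tool frame: the origin (TCP) lies on the centre line of the jaws, within the pads' length; the fingertips stand 17 mm ahead of it and the grasp point (between the pads) lies 2 mm behind it (robot.tip_extent is the distance from the TCP to the fingertips, in m); z points along the fingers, y is the line along which they close (so a half turn about z gives the same grasp; the last joint's range is limited). The gripper opens to 92 mm and grips with 3 to 60 N. Pads are 19 mm wide; open, the fingers measure 130 mm over their backs; the gripper's body (75 mm by 190 mm) begins 47 mm behind the grasp point.
Start: joints at [-1.269, 0.342, 1.524, -0, 1.275, -0.146], TCP at [0.227, -0.473, 0.244] pointing down, gripper open.
Joint ranges: [-2.53, 2.53], [-0.77, 2.02], [0.04, 2.7], [-1, 4.14], [0.28, 2.66], [-3.11, 3.11]. Speed limits (rad/s): [2.57, 2.57, 3.14, 3.14, 3.14, 3.14].

## Interface

Orientations are given as [roll, pitch, yaw] about the fixed x, y, z axes, in that order (R = Rz(yaw) Ry(pitch) Rx(roll)).
In Python, from cell import robot gives the robot as it stands.
- The arm moves only by the tool step_arm, never from a script. Its argument "motion" is a list of rows, each a list of 2 entries, a list of its own where there are three numbers: the shift along the tool's x, y, z in units of 60 mm (1.0 is 60 mm), then the turn about the tool's z in rad. In form: [[[x, y, z], spin], ...]. A call has 1 to 10 rows; each row is the pose to reach, as a shift and turn from the pose commanded when the call began, along the tool's axes at that moment; what a row does not reach only later rows make up. A row lasts 1/8 s, in which the tool goes at most 62.5 mm and 10.7 degrees, less where a joint would pass 70% of its speed; a pose out of reach is approached as far as the arm can. A call with a gripper value outside its range is refused whole. "hand" is the closure in counts, from 0 (fully open) to 255 (shut), set as the call begins (left out, the last holds). The fingers move at their own pace and stop on an object; "squeeze" is the grip in N (left out, the last holds). Time passes only in rows, so rows that repeat a pose let the fingers close. It gives the time, the measured TCP pose, the force, the opening and the grip force at its end, in the units of the state.
- robot.observe(): the state, without advancing time (a new reading comes with each control period).
- robot.read_camera(name): name is "scene" or "top" or "wrist"; returns a dict with "pixels" (384x512x3 uint8, red, green, blue), "intrinsics" (3x3 intrinsics, pixels), "xyz" and "rotation" of the camera in the world; the wrist camera has in their place "T_tool_cam" (4x4, takes a point from camera to tool coordinates, whose origin is the TCP and whose axes are the flange's). Camera axes: x right, y up, looking along -z (the intrinsics and any distortion apply to the point x, -y, -z); pixel columns grow to the right and rows downward; lengths in m; the calibration is good to about 2 mm. A picture is of the moment at which its call begins: read the wrist's pose just before it. There is no depth.
- robot.hand_in(): hands the job in; it is judged then, once.
The state is a dict: "time": time; "qpos": joint angles; "qvel": joint speeds; "joint_efforts": joint torques, N m; "tool_pos": TCP position; "tool_rot": TCP orientation; "contact_force": force on the tool from outside, world axes, zero at the start; "torque": the same for the moment, N m; "opening": finger opening in m; "grip_force": force on a finger pad.
Only numpy, scipy, OpenCV 4.12 (cv2) and the standard library are available. Lean on these libraries where they do the work, as an engineer would, in place of code of your own. Each camera call takes 0.05 s, during which the arm holds its last target. There are 200 camera calls.

## Task

Lock the brass embossing die into the iron chase: take the red T-handled key from the wooden punch block, seat its square end fully in the sunken square socket of the quoin, and turn it clockwise until the die is gripped firmly - stop when you feel it bite, since overtightening cracks the die, and do not push hard on the quoin while you are still feeling for the socket. Then put the key back upright in its hole in the block, leaving the die lying flat and square and the things round about undisturbed.

Things in the scene. Friction and masses are not known exactly. Their poses are not given: they have to be found in the camera images.
- key: Loose quoin key, 0.15 kg, upright in the punch block. Origin: centre of its lower tip, z up the shank. Tip: 3 mm round taper (8.4 to 12 mm across), then 12 mm square steel shank, sides along x and y, to z = 56 mm, then red T handle z = 56 to 76: flat-sided centre block 28 mm (x) by 14 mm (y), round 12 mm arms out to x = +-37. Grip the block across y at z = 66 mm.
- key_tip (a point): Same point and axes as the key's origin: centre of the key's lower end.
- chase: The whole lock-up, heavy, does not move; its yaw varies. Origin on the table under its centre. Stone slab 222 (x) x 170 (y) x 12 mm; on it an iron frame 202 x 150 mm, top 34 mm above the table. Inside from -y to +y: grey quoin, its moving steel bar, the die, pale wooden packing (its thickness varies by 4 mm and is not measured); furniture beside the die.
- quoin: Grey steel quoin 130 (x) x 36 (y) x 22 mm, fixed in the chase at its -y side. Origin under its centre on the slab (12 mm above the table), axes as the chase. Top face 34 mm above the table; in its middle a round bore 26 mm across; 4 mm down in the bore lies the brass cam with the square socket, whose floor is 15 mm above the table.
- socket (a point): Centre of the square socket's mouth, on the cam's axis, 30 mm above the table (4 mm below the quoin's top). x, y lie along the square's sides and turn with the cam. 13.4 mm square, 15 mm deep, no chamfer: the 12 mm key enters within 0.7 mm and 0.1 rad, in any of four quarter turns, then has about 0.12 rad play each way. Seated fully, its tip is 15 mm below this point.
- quoin_cam (a joint): Cam angle, rad, 0 to 1.7, grows clockwise from above, starts 0.1 to 0.3, stays where left. Turning pushes the bar at the die. Friction alone: 0.2 N m; once the die meets the packing +0.1 N m at 20 N grip, +0.2 at 40, +0.3 at 60, within 0.05 rad (a wrist at rest may read a quarter less: compare with free turning). It bites unforeseeably at 0.45 to 1.25 rad. Let go, it keeps up to 40 N.
- quoin_bar: Moving steel bar of the quoin, 128 x 8 x 20 mm, slides along the chase's +y up to about 8 mm and pushes the die. Origin under its centre.
- die: Embossing die: brass plate with raised rosette on an aluminium mount, 60 (x) x 46 (y) x 22 mm, 0.25 kg, lying loose on the slab (12 mm above the table) between bar and packing with a few mm of play. Origin under its centre; sides parallel to the chase's when locked. A firm grip is about 40 N (20 to 60); more cracks it.
- stand: Wooden punch block 50 (x) x 130 (y) x 40 mm, heavy, does not move; origin under its centre. Steel punches up to 80 mm above the table stand in its -y end, at least 70 mm from the key.
- stand_hole (a point): Centre of the mouth of the key's round hole in the punch block, 40 mm above the table, at y = +40 mm in the block. 20 mm across, 30 mm deep; the key stands in it on its tip (tip 10 mm above the table), at any yaw, with about 1.5 mm of play.
- tin_stops: Open aluminium tin 72 x 88 x 26 mm, bystander. Origin under its centre.
- glue_bottle: Small black glue bottle with yellow cap, 32 mm across, 88 mm high, upright, bystander. Origin under its centre.
- snap_setter: Snap setter with black handle, 65 x 109 x 16 mm, lying, bystander. Origin under its centre.
Not all that is in view belongs to the job. Of the things shaped like the key, the red one is meant.

How it is judged:
On the way, in this order (a step that is already met when the one before it is completed fails the run):
1. the key is seated in the quoin's socket (z of key_tip in the frame of socket below -0.011 m and horizontal distance between key_tip and socket below 0.003 m), for 0.2 s.
2. turned with the seated key, the quoin grips the die with more than 20 N (contact force between quoin_bar and die above 20 N and z of key_tip in the frame of socket below -0.009 m), for 0.2 s.
At the end, for the whole second after the job is handed in: The bar still grips the die with over 20 N; the die lies flat (0.05 rad), square to the chase (0.03 rad) and still; the key stands still in its hole in the block, tip more than 20 mm below the mouth and within 8 mm of its centre, leaning less than 0.2 rad (contact force between quoin_bar and die above 20 N and angle between the x axis of die and the x axis of chase, either way round below 0.03 rad and angle between die's own z axis and vertical below 0.05 rad and linear speed of die below 0.01 m/s and horizontal distance between key_tip and stand_hole below 0.008 m and z of key_tip in the frame of stand_hole below -0.02 m and angle between key's own z axis and vertical below 0.2 rad and linear speed of key below 0.02 m/s); the robot touches nothing.
It fails at once if overtightened: the bar presses the die with more than 60 N (contact force between quoin_bar and die above 60 N).
It fails at once if the key is pushed on the quoin with more than 30 N while its tip is not yet 5 mm into the socket (contact force between key and quoin above 30 N and z of key_tip in the frame of socket above -0.005 m).
It fails at once if the die is tipped by more than 0.15 rad or shoved by more than 20 mm (angle between die's own z axis and vertical above 0.15 rad or distance of die from where it was at the start of the episode above 0.02 m).
It fails at once if a bystander (tin, glue bottle, snap setter) is moved by more than 30 mm or the bottle knocked over (distance of any of tin_stops, glue_bottle, snap_setter from where it was at the start of the episode above 0.03 m or angle between glue_bottle's own z axis and vertical above 0.5 rad).
It also fails if it takes over 72 s, if anything falls off the work surface, if the arm or the gripper's body presses on something with over 40 N, if the wrist force passes 120 N, or if a joint passes its speed limit or range.

## Working session

There is one attempt and no reset: what is moved stays moved. The work goes in short steps, Python scripts to look and compute and a tool call to move; the robot and the scene stay as the last step left them, time stands still between calls to the robot, and variables do not carry over. Pictures are saved under pics/ and viewed, at most 10 in all, crops included, and the job is handed in when it is done.

Besides the shell and the picture viewer there is one more tool, called after "Emit:" as name(argument=value, ...) on one line, values as JSON. step_arm: Moves the arm, as the interface text tells. Its arguments: {"type":"object","properties":{"motion":{"type":"array"},"hand":{"type":"number"},"squeeze":{"type":"number"}},"required":["motion"]}

```bash
ls; mkdir -p pics; python3 - <<'E'
from cell import robot
import cv2,numpy as np
print(robot.observe())
for n in ["scene","top"]:
    c=robot.read_camera(n); cv2.imwrite(f"pics/{n}0.png",c["pixels"][:,:,::-1]); np.savez(f"{n}0.npz",**c); print(n,c["intrinsics"],c["xyz"],c["rotation"], [k for k in c])
c=robot.read_camera("wrist");print(c["intrinsics"],c["T_tool_cam"],c.keys())
E
```

```text
pics
{'time': 0.0, 'qpos': array([-1.26898898e+00,  3.42740134e-01,  1.52503476e+00,  4.50546134e-06,
        1.27541656e+00, -1.46008955e-01]), 'qvel': array([ 6.19125709e-04, -8.73149363e-04, -4.99250522e-05, -2.26020269e-03,
       -3.01308566e-03,  1.03738906e-03]), 'joint_efforts': array([ 2.22362396e-03, -4.31226969e+01, -2.44228542e+01,  7.18719140e-02,
        5.58946654e-02, -1.39408307e-04]), 'tool_pos': array([ 0.22722257, -0.47284349,  0.24302973]), 'tool_rot': array([-3.14001149e+00, -2.36872684e-04,  4.47814802e-01]), 'contact_force': array([-0.15996215,  0.74286284,  0.2414391 ]), 'torque': array([-0.03927456, -0.0465519 ,  0.00720085]), 'grip_force': 0.0, 'opening': 0.09163407485906466}
scene [[395.88660253   0.         252.80691546]
 [  0.         395.88660253 190.02166325]
 [  0.           0.           1.        ]] [-0.16119807  0.77618624  0.71990012] [ 1.02830962 -0.01827834 -2.41131593] ['pixels', 'intrinsics', 'xyz', 'rotation']
top [[430.72429318   0.         254.20689029]
 [  0.         430.72429318 190.88502555]
 [  0.           0.           1.        ]] [ 0.35869902 -0.03425534  1.178804  ] [ 0.18235784 -0.01656568 -1.573905  ] ['pixels', 'intrinsics', 'xyz', 'rotation']
[[330.99474758   0.         262.15243917]
 [  0.         330.99474758 188.08815066]
 [  0.           0.           1.        ]] [[-3.06103420e-04  9.66865503e-01  2.55286123e-01  6.81923951e-02]
 [ 9.99999931e-01  3.49589209e-04 -1.24967027e-04  8.40564174e-04]
 [-2.10071581e-04  2.55286067e-01 -9.66865544e-01 -1.41758541e-01]
 [ 0.00000000e+00  0.00000000e+00  0.00000000e+00  1.00000000e+00]] dict_keys(['pixels', 'intrinsics', 'T_tool_cam'])
```

View pics/top0.png

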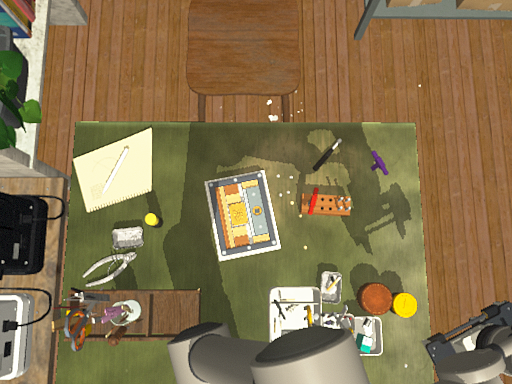

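View pics/scene0.png

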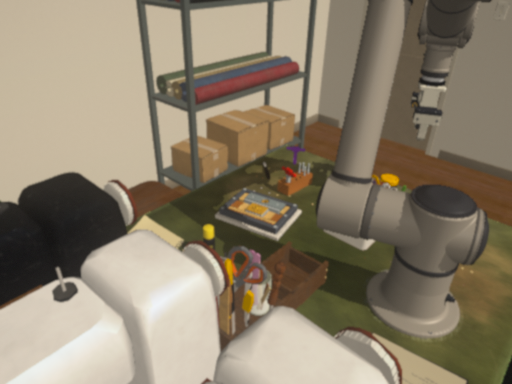

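The top view shows the chase at about (242,215) with the quoin bore near (257,211). The red key is in the block at (314,201), with the punches to its right. Next I measure both.

```bash
cat > h.py <<'E'
import numpy as np,cv2
from scipy.spatial.transform import Rotation as R
from cell import robot
def topcam(c): return c["intrinsics"],np.array(c["xyz"]),R.from_euler("xyz",c["rotation"]).as_matrix()
def wristcam(c,s):
    T=c["T_tool_cam"];Rt=R.from_euler("xyz",s["tool_rot"]).as_matrix()
    return c["intrinsics"],s["tool_pos"]+Rt@T[:3,3],Rt@T[:3,:3]
def ray(cam,uv,z):
    K,p,M=cam;uv=np.atleast_2d(np.asarray(uv,float))
    d=np.c_[(uv[:,0]-K[0,2])/K[0,0],-(uv[:,1]-K[1,2])/K[1,1],-np.ones(len(uv))]@M.T
    return p+d*((z-p[2])/d[:,2])[:,None]
def proj(cam,P):
    K,p,M=cam;q=(np.atleast_2d(P)-p)@M
    return np.c_[K[0,2]+K[0,0]*q[:,0]/-q[:,2],K[1,2]+K[1,1]*q[:,1]/q[:,2]]
def rel(s,target,spin=0):
    "shift in tool axes, 60mm units"
    Rt=R.from_euler("xyz",s["tool_rot"]).as_matrix()
    return (Rt.T@(np.array(target)-s["tool_pos"]))/0.06
def redmask(im):
    h=cv2.cvtColor(im,cv2.COLOR_RGB2HSV);return (((h[...,0]<5)|(h[...,0]>174))&(h[...,1]>190)&(h[...,2]>90)).astype(np.uint8)
E
python3 - <<'E'
from h import *
c=dict(np.load("top0.npz"));cam=topcam(c);im=c["pixels"]
m=redmask(im);n,l,st,ce=cv2.connectedComponentsWithStats(m)
for i in range(1,n):
    if st[i,4]>15:
        r=cv2.minAreaRect(np.argwhere(l==i)[:,::-1].astype(np.float32));b=cv2.boxPoints(r)
        print(st[i],ce[i],r[1],ray(cam,ce[i],.076),ray(cam,b,.072)[:,:2].round(4).tolist())
g=(im.min(2)>170).astype(np.uint8);n,l,st,ce=cv2.connectedComponentsWithStats(g)
for i in range(1,n):
    x,y=ce[i]
    if 190<x<300 and 150<y<270 and st[i,4]>100:
        r=cv2.minAreaRect(np.argwhere(l==i)[:,::-1].astype(np.float32));b=ray(cam,cv2.boxPoints(r),.012)
        print(st[i],b.round(4).tolist(),b.mean(0),np.linalg.norm(np.diff(b,axis=0),axis=1))
print("bore",ray(cam,[257,211],.034), "bottle",ray(cam,[152,219],.088),"purple",ray(cam,[379,162],.07))
cv2.imwrite("pics/crop0.png",cv2.resize(im[130:270,190:400,::-1],None,fx=3.8,fy=3.8,interpolation=cv2.INTER_CUBIC))
E
```

```text
[308 188  10  27 112] [312.66071429 200.91071429] (4.807619094848633, 26.922666549682617) [[ 0.53553264 -0.20499879  0.076     ]] [[0.5043, -0.1892], [0.5727, -0.2104], [0.5691, -0.2225], [0.5008, -0.2012]]
[207 170  74  91 722] [[0.5969, 0.0899, 0.012], [0.6346, -0.0813, 0.012], [0.417, -0.1252, 0.012], [0.3822, 0.0409, 0.012]] [ 0.50767365 -0.01893812  0.012     ] [0.17536555 0.22206508 0.16972015]
[238 184  31  54 769] [[0.5925, -0.0062, 0.012], [0.6043, -0.0626, 0.012], [0.4566, -0.0916, 0.012], [0.4454, -0.0364, 0.012]] [ 0.52468142 -0.04922769  0.012     ] [0.05761075 0.15054561 0.05634002]
bore [[ 0.51495492 -0.06119467  0.034     ]] bottle [[0.48736501 0.20639359 0.088     ]] purple [[ 0.6413681  -0.38599855  0.07      ]]
```

View pics/crop0.png

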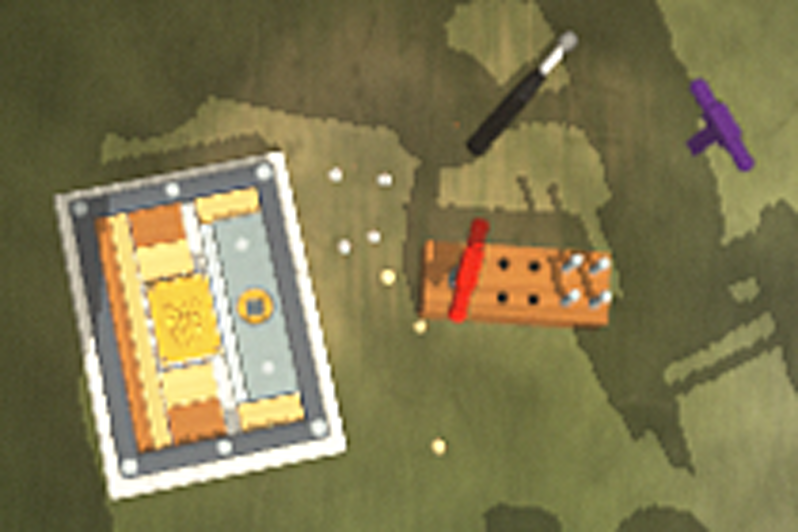

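The crop confirms the layout. The chase yaw is about 0.2, with the quoin on its −y side and the bore near crop (255,306). The red key's handle runs from (481,220) to (457,320), giving a centre of about (0.536,−0.205) and a yaw of about −0.30. I'll move above the key.

Emit:
step_arm(motion=[[[6.58, -1.79, 0.72], 0.75], [[6.58, -1.79, 0.72], 0.75], [[6.58, -1.79, 0.72], 0.75], [[6.58, -1.79, 0.72], 0.75], [[6.58, -1.79, 0.72], 0.75], [[6.58, -1.79, 0.72], 0.75], [[6.58, -1.79, 0.72], 0.75], [[6.58, -1.79, 0.72], 0.75], [[6.58, -1.79, 0.72], 0.75]], hand=130, squeeze=40)

```text
time: 1.27
tool_pos: [0.5365, -0.2053, 0.2001]
tool_rot: [3.141, 0.001, -0.301]
contact_force: [-0.2, 0.4, 0.2]
opening: 0.0448
grip_force: 0.0
```

```bash
cat > look.py <<'E'
from h import *
import sys
s=robot.observe();c=robot.read_camera("wrist");cam=wristcam(c,s);im=c["pixels"]
np.savez(sys.argv[1]+".npz",im=im,K=cam[0],p=cam[1],M=cam[2]);cv2.imwrite("pics/"+sys.argv[1]+".png",im[:,:,::-1])
print(s["time"],s["tool_pos"].round(4),s["tool_rot"].round(3),s["opening"],s["qpos"].round(2))
E
python3 look.py w1; python3 - <<'E'
from h import *
d=np.load("w1.npz");cam=(d["K"],d["p"],d["M"]);m=redmask(d["im"])
n,l,st,ce=cv2.connectedComponentsWithStats(m)
for i in range(1,n):
    if st[i,4]>60:
        r=cv2.minAreaRect(np.argwhere(l==i)[:,::-1].astype(np.float32));b=ray(cam,cv2.boxPoints(r),.08)
        print(st[i],ce[i],b.round(4).tolist(),b.mean(0))
E
```

```text
1.275 [ 0.5365 -0.2053  0.2001] [ 3.141e+00  1.000e-03 -3.010e-01] 0.044848056674101584 [-0.5   0.47  1.45 -0.    1.22  1.37]
[ 254  140   18   88 1215] [262.72263374 182.66090535] [[0.5752, -0.2115, 0.08], [0.5712, -0.2243, 0.08], [0.5011, -0.203, 0.08], [0.5054, -0.1893, 0.08]] [ 0.53822578 -0.20705544  0.08      ]
```

View pics/w1.png

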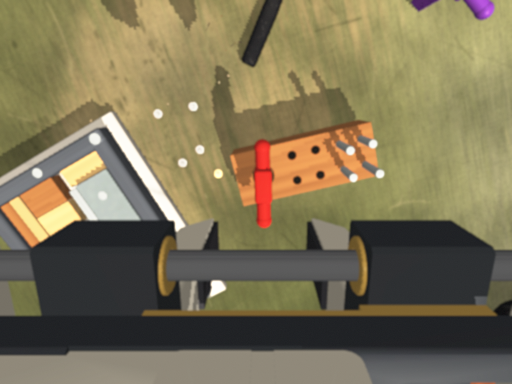

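The wrist view shows the red handle centred at (263,183), lined up between the fingers. The punches at (360,155) are clear of them. I'll go down and grip.

Emit:
step_arm(motion=[[[0.03, 0.02, 0.7], 0], [[0.03, 0.02, 1.4], 0], [[0.03, 0.02, 1.8], 0], [[0.03, 0.02, 2.1], 0], [[0.03, 0.02, 2.1], 0]])

```text
time: 1.95
tool_pos: [0.5365, -0.2082, 0.0736]
tool_rot: [-3.141, 0.003, -0.305]
contact_force: [0.5, 0.2, -0.2]
opening: 0.0447
grip_force: 0.0
```

Emit:
step_arm(motion=[[[0, 0, 0], 0], [[0, 0, 0], 0], [[0, 0, 0], 0], [[0, 0, 0], 0], [[0, 0, 0], 0], [[0, 0, 0], 0]], hand=255, squeeze=50)

```text
time: 2.7
tool_pos: [0.5383, -0.2073, 0.075]
tool_rot: [3.141, -0.001, -0.302]
contact_force: [-1.1, 0.2, 4.9]
opening: 0.0136
grip_force: 50.0
```

Emit:
step_arm(motion=[[[0, 0, -0.3], 0], [[0, 0, -0.7], 0], [[0, 0, -1.3], 0], [[-0.6, -0.7, -1.3], -0.1], [[-1.2, -1.4, -1.3], -0.2], [[-1.8, -2.0, -1.2], -0.3], [[-1.8, -2.0, -0.83], -0.3], [[-1.8, -2.0, -0.83], -0.3], [[-1.8, -2.0, -0.83], -0.3], [[-1.8, -2.0, -0.83], -0.3]])

```text
time: 3.95
tool_pos: [0.4713, -0.0611, 0.1248]
tool_rot: [3.141, -0.001, -0.003]
contact_force: [0.3, 0.3, -2.5]
opening: 0.0139
grip_force: 50.0
```

```bash
python3 look.py w2; python3 - <<'E'
from h import *
d=np.load("w2.npz");cam=(d["K"],d["p"],d["M"]);print(robot.observe()["contact_force"],robot.observe()["torque"])
c=proj(cam,[0.515,-0.061,.034])[0];print(c)
x,y=c.astype(int);x0=max(0,x-100);y0=max(0,y-75)
cv2.imwrite("pics/w2c.png",cv2.resize(d["im"][y0:y0+150,x0:x0+200,::-1],None,fx=4,fy=4,interpolation=cv2.INTER_CUBIC));print(x0,y0)
E
```

```text
3.95 [ 0.4713 -0.0611  0.1248] [ 3.141e+00 -1.000e-03 -3.000e-03] 0.013870820084181385 [-0.29  0.39  1.82 -0.    0.93  1.28]
[ 0.06567239 -0.5531524  -0.77195062] [0.01572462 0.00573211 0.01731532]
[260.50896849 137.65450425]
160 62
```

View pics/w2c.png

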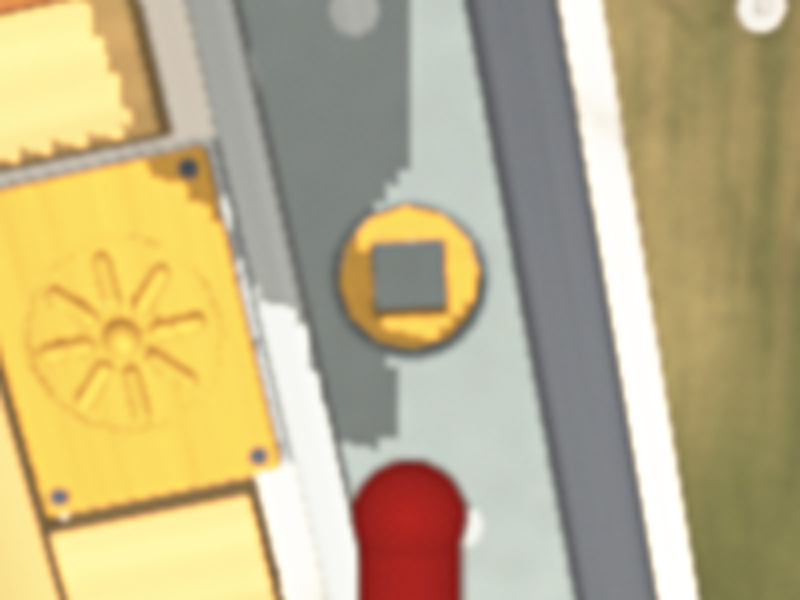

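The crop shows the socket's square at crop (409,276), nearly aligned with the image, inside the brass cam. The red handle end is at (410,465). I'll measure both precisely.

```bash
python3 - <<'E'
from h import *
d=np.load("w2.npz");cam=(d["K"],d["p"],d["M"]);im=d["im"]
s=robot.observe()
Z=im[62:212,160:360];k=8
Z=cv2.resize(Z,None,fx=k,fy=k,interpolation=cv2.INTER_CUBIC)
h=cv2.cvtColor(Z,cv2.COLOR_RGB2HSV);g=(h[...,1]<110).astype(np.uint8)
n,l,st,ce=cv2.connectedComponentsWithStats(g)
i=l[552,818];print(st[i]/k)
r=cv2.minAreaRect(np.argwhere(l==i)[:,::-1].astype(np.float32))
up=lambda q:(np.asarray(q)+.5)/k-.5+[160,62]
b=ray(cam,up(cv2.boxPoints(r)),.030);e=np.diff(np.r_[b,b[:1]],axis=0)
print("socket",b.mean(0),np.linalg.norm(e,axis=1),np.degrees(np.arctan2(e[:,1],e[:,0])), "centroid",ray(cam,up(ce[i]),.03))
# brass cam outer circle (bore 26mm): centroid of yellow+hole
ym=(h[...,1]>=110).astype(np.uint8);n,l2,st2,ce2=cv2.connectedComponentsWithStats(ym);j=l2[552-45*2,818]
cn=max(cv2.findContours((l2==j).astype(np.uint8),0,2)[0],key=cv2.contourArea);el=cv2.fitEllipse(cn)
print("cam ring",ray(cam,up(el[0]),.03),np.array(el[1])/k)
for f,z in(("w1",.0763),("w2",s["tool_pos"][2]+.002)):
    d=np.load(f+".npz");cm=(d["K"],d["p"],d["M"]);m=redmask(d["im"]);p=np.argwhere(m)[:,::-1]
    n,l,st,ce=cv2.connectedComponentsWithStats(m);i=1+st[1:,4].argmax();p=np.argwhere(l==i)[:,::-1]
    rows=np.arange(p[:,1].min(),p[:,1].max()+1);mid=np.array([[p[p[:,1]==y,0].mean(),y] for y in rows])
    P=ray(cm,mid,z);print(f,rows[[0,-1]],P[[0,len(P)//2,-1]].round(4).tolist(),np.degrees(np.arctan2(*(np.polyfit(P[:,0],P[:,1],1)[[0]].tolist()+[1]))))
print(s["tool_pos"],s["tool_rot"])
E
```

```text
[  92.75    60.      18.875   18.    2458.25 ]
socket [ 0.5196448  -0.06182606  0.03      ] [0.0128131  0.01220433 0.01298391 0.01221296] [ -87.14307213 -176.67033937   92.89595266    2.52798186] centroid [[ 0.51964219 -0.06184502  0.03      ]]
cam ring [[ 0.51934193 -0.06202845  0.03      ]] [34.79747772 35.27290344]
w1 [140 227] [[0.573, -0.217, 0.0763], [0.5381, -0.207, 0.0763], [0.5015, -0.197, 0.0763]] -15.88419751673367
w2 [178 249] [[0.5075, -0.062, 0.1268], [0.491, -0.0619, 0.1268], [0.474, -0.0568, 0.1268]] -0.7297643042593479
[ 0.47116423 -0.06103516  0.12476993] [ 3.14126353e+00 -9.55088651e-04 -3.08787991e-03]
```

Emit:
step_arm(motion=[[[0.4, 0, 0], -0.05], [[0.81, 0.005, 0.1], -0.05], [[0.81, 0.005, 0.3], -0.05], [[0.81, 0.005, 0.35], -0.05], [[0.81, 0.005, 0.35], -0.05], [[0.81, 0.005, 0.35], -0.05]])

```text
time: 4.75
tool_pos: [0.519, -0.061, 0.1037]
tool_rot: [3.141, -0.0, 0.048]
contact_force: [-0.3, -0.6, -2.0]
opening: 0.0132
grip_force: 50.0
```

```bash
python3 look.py w3; python3 - <<'E'
from h import *
d=np.load("w3.npz");cm=(d["K"],d["p"],d["M"]);im=d["im"];s=robot.observe()
print(rel(s,[.5198,-.0613,.096]),s["torque"],s["contact_force"])
cv2.imwrite("pics/w3c.png",cv2.resize(im[130:280,170:370,::-1],None,fx=4,fy=4,interpolation=cv2.INTER_CUBIC))
E
```

```text
4.75 [ 0.519  -0.061   0.1037] [ 3.141 -0.     0.048] 0.013235336808152753 [-0.26  0.49  1.72 -0.    0.93  1.26]
[0.01053042 0.00634017 0.1285748 ] [ 0.01319659 -0.00899276  0.04965717] [ 0.30846485  0.62655766 -1.45698761]
```

View pics/w3c.png

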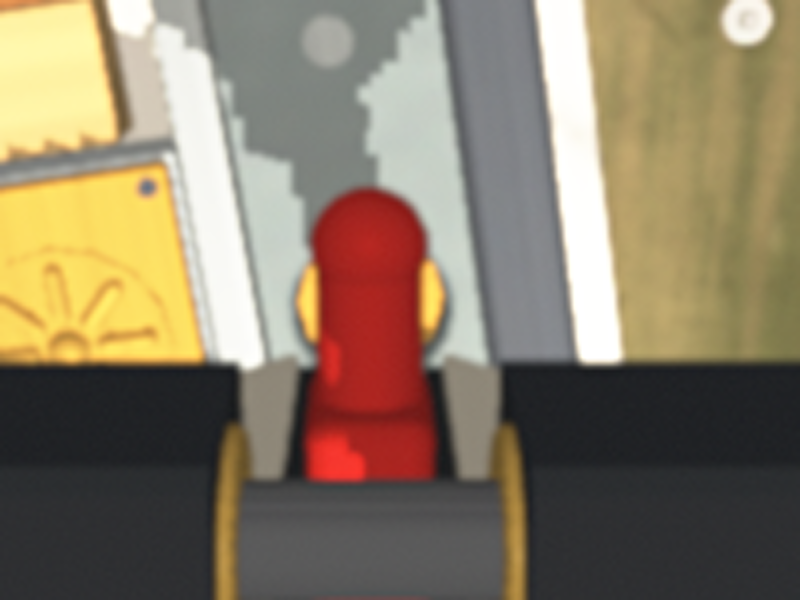

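The ring shows evenly on both sides of the handle (299 to 445 in the crop), so the lateral alignment is good. I'll descend gently.

Emit:
step_arm(motion=[[[0.01, 0.002, 0.08], 0], [[0.01, 0.002, 0.13], 0], [[0.01, 0.002, 0.15], 0], [[0.01, 0.002, 0.17], 0], [[0.01, 0.002, 0.185], 0], [[0.01, 0.002, 0.185], 0]])

```text
time: 5.55
tool_pos: [0.5199, -0.061, 0.0922]
tool_rot: [3.142, 0.0, 0.048]
contact_force: [0.4, 0.1, -1.5]
opening: 0.0135
grip_force: 50.0
```

Emit:
step_arm(motion=[[[0, 0, 0.015], 0], [[0, 0, 0.03], 0], [[0, 0, 0.045], 0], [[0, 0, 0.045], 0]])

```text
time: 6.05
tool_pos: [0.5198, -0.061, 0.0894]
tool_rot: [3.142, 0.0, 0.048]
contact_force: [0.2, -0.0, -1.9]
opening: 0.0137
grip_force: 50.0
```

Emit:
step_arm(motion=[[[0, 0, 0.02], 0], [[0, 0, 0.04], 0], [[0, 0, 0.06], 0], [[0, 0, 0.08], 0], [[0, 0, 0.1], 0], [[0, 0, 0.1], 0]])

```text
time: 6.8
tool_pos: [0.5198, -0.061, 0.0834]
tool_rot: [3.142, 0.0, 0.048]
contact_force: [0.2, 0.1, -1.9]
opening: 0.0138
grip_force: 50.0
```

Emit:
step_arm(motion=[[[0, 0, 0.02], 0], [[0, 0, 0.03], 0], [[0, 0, 0.04], 0], [[0, 0, 0.04], 0]])

```text
time: 7.3
tool_pos: [0.5198, -0.061, 0.0811]
tool_rot: [3.142, 0.0, 0.048]
contact_force: [-0.4, 0.3, -0.9]
opening: 0.0135
grip_force: 50.0
```

Emit:
step_arm(motion=[[[0, 0, 0.01], 0], [[0, 0, 0.02], 0], [[0, 0, 0.02], 0]])

```text
time: 7.68
tool_pos: [0.52, -0.061, 0.0801]
tool_rot: [3.141, -0.0, 0.048]
contact_force: [0.4, -0.4, -0.3]
opening: 0.0138
grip_force: 50.0
```

```bash
cat > t.py <<'E'
from h import *
a=robot.observe();print(round(a["time"],2),"tau",a["torque"].round(3),"F",a["contact_force"].round(1),"yaw",a["tool_rot"][2].round(4),"q6 eff",a["joint_efforts"][5].round(3),"q6",a["qpos"][5].round(4),"z",a["tool_pos"][2].round(4))
E
python3 t.py
```

```text
7.67 tau [ 0.105  0.078 -0.027] F [ 0.4 -0.4 -0.3] yaw 0.0479 q6 eff -0.001 q6 1.2598 z 0.0801
```

Emit:
step_arm(motion=[[[0, 0, 0], 0.06], [[0, 0, 0], 0.12], [[0, 0, 0], 0.18], [[0, 0, 0], 0.21], [[0, 0, 0], 0.24]])

```text
time: 8.3
tool_pos: [0.5199, -0.0613, 0.08]
tool_rot: [3.141, -0.0, -0.193]
contact_force: [-2.4, -2.7, 1.3]
opening: 0.0136
grip_force: 50.0
```

```bash
python3 t.py
```

```text
8.3 tau [-0.561  0.325  0.237] F [-2.4 -2.7  1.3] yaw -0.1928 q6 eff -0.101 q6 1.5007 z 0.08
```

Emit:
step_arm(motion=[[[0, 0, 0], 0.03], [[0, 0, 0], 0.06], [[0, 0, 0], 0.09], [[0, 0, 0], 0.12], [[0, 0, 0], 0.12]])

```text
time: 8.93
tool_pos: [0.5199, -0.0613, 0.08]
tool_rot: [3.141, -0.0, -0.313]
contact_force: [-2.3, -4.6, 2.8]
opening: 0.0136
grip_force: 50.0
```

```bash
python3 t.py
```

```text
8.93 tau [-0.957  0.561  0.171] F [-2.3 -4.6  2.8] yaw -0.3134 q6 eff 0.315 q6 1.6212 z 0.08
```

Emit:
step_arm(motion=[[[0, 0, 0], 0.03], [[0, 0, 0], 0.03]])

```text
time: 9.18
tool_pos: [0.5198, -0.0612, 0.08]
tool_rot: [3.141, -0.0, -0.343]
contact_force: [-3.0, -5.2, 3.0]
opening: 0.0135
grip_force: 50.0
```

```bash
python3 t.py
```

```text
9.18 tau [-0.963  0.5    0.164] F [-3.  -5.2  3. ] yaw -0.3434 q6 eff 0.312 q6 1.6511 z 0.08
```

Emit:
step_arm(motion=[[[0, 0, 0], 0.03], [[0, 0, 0], 0.03]])

```text
time: 9.43
tool_pos: [0.5199, -0.0613, 0.0801]
tool_rot: [3.141, -0.0, -0.373]
contact_force: [-2.6, -5.1, 2.8]
opening: 0.0136
grip_force: 50.0
```

```bash
python3 t.py; python3 t.py
```

```text
9.43 tau [-0.981  0.514  0.158] F [-2.6 -5.1  2.8] yaw -0.3734 q6 eff 0.318 q6 1.6811 z 0.0801
9.43 tau [-0.981  0.514  0.158] F [-2.6 -5.1  2.8] yaw -0.3734 q6 eff 0.318 q6 1.6811 z 0.0801
```

Emit:
step_arm(motion=[[[0, 0, 0], 0.03], [[0, 0, 0], 0.03]])

```text
time: 9.68
tool_pos: [0.5198, -0.0613, 0.08]
tool_rot: [3.141, -0.0, -0.403]
contact_force: [-2.4, -5.2, 3.1]
opening: 0.0138
grip_force: 50.0
```

```bash
python3 t.py
```

```text
9.68 tau [-0.968  0.54   0.142] F [-2.4 -5.2  3.1] yaw -0.4033 q6 eff 0.32 q6 1.7112 z 0.08
```

Emit:
step_arm(motion=[[[0, 0, 0], 0.03], [[0, 0, 0], 0.03]])

```text
time: 9.93
tool_pos: [0.5198, -0.0613, 0.08]
tool_rot: [3.141, -0.0, -0.433]
contact_force: [-2.4, -5.7, 3.1]
opening: 0.0138
grip_force: 50.0
```

```bash
python3 t.py
```

```text
9.93 tau [-1.039  0.577  0.248] F [-2.4 -5.7  3.1] yaw -0.4334 q6 eff 0.32 q6 1.7412 z 0.08
```

Emit:
step_arm(motion=[[[0, 0, 0], 0]])

```text
time: 10.05
tool_pos: [0.5198, -0.0613, 0.08]
tool_rot: [3.141, -0.0, -0.433]
contact_force: [-2.5, -5.2, 2.0]
opening: 0.0134
grip_force: 50.0
```

```bash
python3 t.py
```

```text
10.05 tau [-0.972  0.551  0.204] F [-2.5 -5.2  2. ] yaw -0.4331 q6 eff 0.197 q6 1.7408 z 0.08
```

Emit:
step_arm(motion=[[[0, 0, 0], 0]])

```text
time: 10.18
tool_pos: [0.5198, -0.0613, 0.08]
tool_rot: [3.141, -0.0, -0.433]
contact_force: [-3.0, -5.2, 3.2]
opening: 0.0136
grip_force: 50.0
```

```bash
python3 t.py
```

```text
10.18 tau [-0.987  0.597  0.222] F [-3.  -5.2  3.2] yaw -0.4331 q6 eff 0.194 q6 1.7408 z 0.08
```

Emit:
step_arm(motion=[[[0, 0, 0], 0.01], [[0, 0, 0], 0.01]])

```text
time: 10.42
tool_pos: [0.5198, -0.0613, 0.08]
tool_rot: [3.141, -0.0, -0.443]
contact_force: [-3.1, -5.2, 3.5]
opening: 0.0138
grip_force: 50.0
```

```bash
python3 t.py
```

```text
10.43 tau [-0.998  0.59   0.163] F [-3.1 -5.2  3.5] yaw -0.4431 q6 eff 0.252 q6 1.7509 z 0.08
```

Emit:
step_arm(motion=[[[0, 0, 0], 0]])

```text
time: 10.55
tool_pos: [0.5198, -0.0613, 0.08]
tool_rot: [3.141, -0.0, -0.443]
contact_force: [-2.3, -5.9, 2.7]
opening: 0.0138
grip_force: 50.0
```

```bash
python3 t.py
```

```text
10.55 tau [-1.029  0.555  0.164] F [-2.3 -5.9  2.7] yaw -0.443 q6 eff 0.211 q6 1.7508 z 0.08
```

Emit:
step_arm(motion=[[[0, 0, 0], 0.02], [[0, 0, 0], 0.02]])

```text
time: 10.8
tool_pos: [0.5198, -0.0613, 0.08]
tool_rot: [3.141, -0.0, -0.463]
contact_force: [-2.7, -4.5, 3.5]
opening: 0.0134
grip_force: 50.0
```

```bash
python3 t.py
```

```text
10.8 tau [-1.012  0.58   0.24 ] F [-2.7 -4.5  3.5] yaw -0.4632 q6 eff 0.286 q6 1.771 z 0.08
```

Emit:
step_arm(motion=[[[0, 0, 0], 0]])

```text
time: 10.92
tool_pos: [0.5198, -0.0613, 0.08]
tool_rot: [3.141, -0.0, -0.463]
contact_force: [-2.9, -4.7, 3.6]
opening: 0.0137
grip_force: 50.0
```

```bash
python3 t.py
```

```text
10.93 tau [-0.986  0.541  0.214] F [-2.9 -4.7  3.6] yaw -0.463 q6 eff 0.204 q6 1.7708 z 0.08
```

Emit:
step_arm(motion=[[[0, 0, 0], 0]])

```text
time: 11.05
tool_pos: [0.5198, -0.0613, 0.08]
tool_rot: [3.141, -0.0, -0.463]
contact_force: [-2.0, -5.4, 2.5]
opening: 0.0135
grip_force: 50.0
```

```bash
python3 t.py
```

```text
11.05 tau [-0.99   0.555  0.22 ] F [-2.  -5.4  2.5] yaw -0.463 q6 eff 0.202 q6 1.7709 z 0.08
```

Emit:
step_arm(motion=[[[0, 0, 0], 0.03], [[0, 0, 0], 0.03]])

```text
time: 11.3
tool_pos: [0.5198, -0.0613, 0.08]
tool_rot: [3.141, -0.0, -0.493]
contact_force: [-3.0, -5.2, 2.3]
opening: 0.0139
grip_force: 50.0
```

```bash
python3 t.py
```

```text
11.3 tau [-1.021  0.59   0.171] F [-3.  -5.2  2.3] yaw -0.4933 q6 eff 0.32 q6 1.8011 z 0.08
```

Emit:
step_arm(motion=[[[0, 0, 0], 0]])

```text
time: 11.42
tool_pos: [0.5198, -0.0613, 0.08]
tool_rot: [3.141, -0.0, -0.493]
contact_force: [-2.4, -5.2, 1.2]
opening: 0.0134
grip_force: 50.0
```

```bash
python3 t.py
```

```text
11.43 tau [-0.977  0.636  0.212] F [-2.4 -5.2  1.2] yaw -0.493 q6 eff 0.197 q6 1.8008 z 0.08
```

Emit:
step_arm(motion=[[[0, 0, 0], 0.03], [[0, 0, 0], 0.03]])

```text
time: 11.68
tool_pos: [0.5197, -0.0613, 0.08]
tool_rot: [3.141, -0.0, -0.523]
contact_force: [-3.1, -5.5, 3.2]
opening: 0.0136
grip_force: 50.0
```

```bash
python3 t.py
```

```text
11.68 tau [-1.013  0.614  0.211] F [-3.1 -5.5  3.2] yaw -0.5233 q6 eff 0.32 q6 1.8311 z 0.08
```

Emit:
step_arm(motion=[[[0, 0, 0], 0.03], [[0, 0, 0], 0.03]])

```text
time: 11.92
tool_pos: [0.5197, -0.0613, 0.08]
tool_rot: [3.141, -0.0, -0.553]
contact_force: [-2.7, -4.5, 3.7]
opening: 0.0137
grip_force: 50.0
```

```bash
python3 t.py
```

```text
11.93 tau [-1.035  0.643  0.203] F [-2.7 -4.5  3.7] yaw -0.5533 q6 eff 0.32 q6 1.8611 z 0.08
```

Emit:
step_arm(motion=[[[0, 0, 0], 0.03], [[0, 0, 0], 0.03]])

```text
time: 12.18
tool_pos: [0.5197, -0.0613, 0.08]
tool_rot: [3.141, -0.0, -0.583]
contact_force: [-2.9, -5.5, 3.6]
opening: 0.0135
grip_force: 50.0
```

```bash
python3 t.py
```

```text
12.18 tau [-1.024  0.641  0.204] F [-2.9 -5.5  3.6] yaw -0.5833 q6 eff 0.32 q6 1.8911 z 0.08
```

Emit:
step_arm(motion=[[[0, 0, 0], 0.03], [[0, 0, 0], 0.03]])

```text
time: 12.42
tool_pos: [0.5197, -0.0613, 0.08]
tool_rot: [3.141, -0.0, -0.613]
contact_force: [-3.0, -5.2, 2.7]
opening: 0.0137
grip_force: 50.0
```

```bash
python3 t.py
```

```text
12.43 tau [-1.045  0.62   0.163] F [-3.  -5.2  2.7] yaw -0.6133 q6 eff 0.32 q6 1.9211 z 0.08
```

Emit:
step_arm(motion=[[[0, 0, 0], 0.03], [[0, 0, 0], 0.03]])

```text
time: 12.68
tool_pos: [0.5197, -0.0614, 0.08]
tool_rot: [3.141, -0.0, -0.643]
contact_force: [-2.5, -4.7, 3.2]
opening: 0.0141
grip_force: 50.0
```

```bash
python3 t.py
```

```text
12.68 tau [-1.037  0.652  0.186] F [-2.5 -4.7  3.2] yaw -0.6433 q6 eff 0.32 q6 1.9512 z 0.08
```

Emit:
step_arm(motion=[[[0, 0, 0], 0.03], [[0, 0, 0], 0.03]])

```text
time: 12.92
tool_pos: [0.5197, -0.0614, 0.08]
tool_rot: [3.141, -0.0, -0.673]
contact_force: [-2.9, -5.2, 3.3]
opening: 0.0132
grip_force: 50.0
```

```bash
python3 t.py
```

```text
12.93 tau [-1.054  0.663  0.149] F [-2.9 -5.2  3.3] yaw -0.6733 q6 eff 0.32 q6 1.9812 z 0.08
```

Emit:
step_arm(motion=[[[0, 0, 0], 0.03], [[0, 0, 0], 0.03]])

```text
time: 13.18
tool_pos: [0.5196, -0.0613, 0.08]
tool_rot: [3.141, -0.0, -0.703]
contact_force: [-2.0, -5.3, 4.1]
opening: 0.0134
grip_force: 50.0
```

```bash
python3 t.py
```

```text
13.18 tau [-1.064  0.728  0.204] F [-2.  -5.3  4.1] yaw -0.7033 q6 eff 0.32 q6 2.0111 z 0.08
```

Emit:
step_arm(motion=[[[0, 0, 0], 0.03], [[0, 0, 0], 0.03]])

```text
time: 13.42
tool_pos: [0.5196, -0.0614, 0.08]
tool_rot: [3.141, -0.0, -0.733]
contact_force: [-3.0, -6.2, 4.1]
opening: 0.0136
grip_force: 50.0
```

```bash
python3 t.py
```

```text
13.43 tau [-1.044  0.712  0.172] F [-3.  -6.2  4.1] yaw -0.7333 q6 eff 0.32 q6 2.0412 z 0.08
```

Emit:
step_arm(motion=[[[0, 0, 0], 0.03], [[0, 0, 0], 0.03]])

```text
time: 13.68
tool_pos: [0.5196, -0.0614, 0.08]
tool_rot: [3.141, -0.0, -0.763]
contact_force: [-3.3, -5.2, 4.6]
opening: 0.0131
grip_force: 50.0
```

```bash
python3 t.py
```

```text
13.68 tau [-1.071  0.735  0.209] F [-3.3 -5.2  4.6] yaw -0.7633 q6 eff 0.32 q6 2.0711 z 0.08
```

Emit:
step_arm(motion=[[[0, 0, 0], 0.03], [[0, 0, 0], 0.03]])

```text
time: 13.92
tool_pos: [0.5196, -0.0614, 0.08]
tool_rot: [3.141, -0.0, -0.793]
contact_force: [-3.2, -4.8, 4.5]
opening: 0.0137
grip_force: 50.0
```

```bash
python3 t.py
```

```text
13.93 tau [-1.06   0.748  0.221] F [-3.2 -4.8  4.5] yaw -0.7933 q6 eff 0.32 q6 2.1011 z 0.08
```

Emit:
step_arm(motion=[[[0, 0, 0], 0.03], [[0, 0, 0], 0.03]])

```text
time: 14.18
tool_pos: [0.5196, -0.0614, 0.08]
tool_rot: [3.141, -0.0, -0.823]
contact_force: [-2.9, -5.7, 3.5]
opening: 0.0136
grip_force: 50.0
```

```bash
python3 t.py
```

```text
14.18 tau [-1.068  0.753  0.219] F [-2.9 -5.7  3.5] yaw -0.8233 q6 eff 0.32 q6 2.1311 z 0.08
```

Emit:
step_arm(motion=[[[0, 0, 0], 0.03], [[0, 0, 0], 0.03]])

```text
time: 14.42
tool_pos: [0.5195, -0.0614, 0.08]
tool_rot: [3.141, -0.0, -0.853]
contact_force: [-3.5, -5.0, 4.2]
opening: 0.0136
grip_force: 50.0
```

```bash
python3 t.py
```

```text
14.43 tau [-1.078  0.761  0.197] F [-3.5 -5.   4.2] yaw -0.8532 q6 eff 0.32 q6 2.1611 z 0.08
```

Emit:
step_arm(motion=[[[0, 0, 0], 0.03], [[0, 0, 0], 0.03]])

```text
time: 14.68
tool_pos: [0.5195, -0.0614, 0.08]
tool_rot: [3.141, -0.0, -0.883]
contact_force: [-2.7, -6.0, 3.9]
opening: 0.0133
grip_force: 50.0
```

```bash
python3 t.py
```

```text
14.68 tau [-1.007  0.756  0.207] F [-2.7 -6.   3.9] yaw -0.8833 q6 eff 0.32 q6 2.1911 z 0.08
```

Emit:
step_arm(motion=[[[0, 0, 0], 0.03], [[0, 0, 0], 0.03]])

```text
time: 14.92
tool_pos: [0.5195, -0.0614, 0.08]
tool_rot: [3.141, -0.0, -0.913]
contact_force: [-3.4, -5.7, 3.4]
opening: 0.0135
grip_force: 50.0
```

```bash
python3 t.py
```

```text
14.93 tau [-1.12   0.791  0.233] F [-3.4 -5.7  3.4] yaw -0.9133 q6 eff 0.32 q6 2.2211 z 0.08
```

Emit:
step_arm(motion=[[[0, 0, 0], 0.03], [[0, 0, 0], 0.03]])

```text
time: 15.18
tool_pos: [0.5195, -0.0614, 0.08]
tool_rot: [3.141, -0.0, -0.943]
contact_force: [-2.8, -5.4, 2.5]
opening: 0.0136
grip_force: 50.0
```

```bash
python3 t.py
```

```text
15.18 tau [-1.089  0.768  0.219] F [-2.8 -5.4  2.5] yaw -0.9433 q6 eff 0.32 q6 2.2511 z 0.08
```

Emit:
step_arm(motion=[[[0, 0, 0], 0.03], [[0, 0, 0], 0.03]])

```text
time: 15.42
tool_pos: [0.5194, -0.0614, 0.08]
tool_rot: [3.14, -0.0, -0.973]
contact_force: [-3.7, -5.7, 4.0]
opening: 0.0131
grip_force: 50.0
```

```bash
python3 t.py
```

```text
15.43 tau [-1.08   0.814  0.287] F [-3.7 -5.7  4. ] yaw -0.9732 q6 eff 0.364 q6 2.2811 z 0.08
```

Both the effort and the torque have risen, so the bite has begun. I'll use finer steps.

Emit:
step_arm(motion=[[[0, 0, 0], 0.01], [[0, 0, 0], 0.01]])

```text
time: 15.68
tool_pos: [0.5195, -0.0614, 0.08]
tool_rot: [3.14, -0.0, -0.983]
contact_force: [-3.1, -5.7, 4.0]
opening: 0.0139
grip_force: 50.0
```

```bash
python3 t.py
```

```text
15.68 tau [-1.092  0.787  0.237] F [-3.1 -5.7  4. ] yaw -0.9828 q6 eff 0.318 q6 2.2908 z 0.08
```

Emit:
step_arm(motion=[[[0, 0, 0], 0], [[0, 0, 0], 0]])

```text
time: 15.92
tool_pos: [0.5195, -0.0614, 0.08]
tool_rot: [3.14, -0.0, -0.983]
contact_force: [-3.8, -5.4, 4.1]
opening: 0.0137
grip_force: 50.0
```

```bash
python3 t.py
```

```text
15.93 tau [-1.085  0.875  0.289] F [-3.8 -5.4  4.1] yaw -0.9827 q6 eff 0.276 q6 2.2907 z 0.08
```

Emit:
step_arm(motion=[[[0, 0, 0], 0.01], [[0, 0, 0], 0.01]])

```text
time: 16.18
tool_pos: [0.5195, -0.0614, 0.08]
tool_rot: [3.14, -0.0, -0.993]
contact_force: [-3.8, -6.1, 4.5]
opening: 0.0134
grip_force: 50.0
```

```bash
python3 t.py
```

```text
16.18 tau [-1.081  0.793  0.27 ] F [-3.8 -6.1  4.5] yaw -0.9929 q6 eff 0.31 q6 2.3008 z 0.08
```

Emit:
step_arm(motion=[[[0, 0, 0], 0], [[0, 0, 0], 0]])

```text
time: 16.42
tool_pos: [0.5194, -0.0614, 0.08]
tool_rot: [3.14, -0.0, -0.993]
contact_force: [-3.5, -5.4, 3.6]
opening: 0.014
grip_force: 50.0
```

```bash
python3 t.py
```

```text
16.43 tau [-1.061  0.845  0.241] F [-3.5 -5.4  3.6] yaw -0.9928 q6 eff 0.269 q6 2.3007 z 0.08
```

Emit:
step_arm(motion=[[[0, 0, 0], 0.015], [[0, 0, 0], 0.015]])

```text
time: 16.68
tool_pos: [0.5194, -0.0614, 0.08]
tool_rot: [3.14, -0.0, -1.008]
contact_force: [-3.9, -4.9, 3.9]
opening: 0.0131
grip_force: 50.0
```

```bash
python3 t.py
```

```text
16.68 tau [-1.053  0.837  0.338] F [-3.9 -4.9  3.9] yaw -1.0078 q6 eff 0.379 q6 2.3158 z 0.08
```

Emit:
step_arm(motion=[[[0, 0, 0], 0], [[0, 0, 0], 0]])

```text
time: 16.92
tool_pos: [0.5195, -0.0614, 0.08]
tool_rot: [3.14, -0.0, -1.008]
contact_force: [-3.9, -5.9, 3.3]
opening: 0.0136
grip_force: 50.0
```

```bash
python3 t.py
```

```text
16.93 tau [-1.036  0.841  0.281] F [-3.9 -5.9  3.3] yaw -1.0076 q6 eff 0.316 q6 2.3156 z 0.08
```

Emit:
step_arm(motion=[[[0, 0, 0], 0.01], [[0, 0, 0], 0.01]])

```text
time: 17.18
tool_pos: [0.5194, -0.0614, 0.0801]
tool_rot: [3.14, -0.0, -1.018]
contact_force: [-3.2, -5.3, 4.1]
opening: 0.0138
grip_force: 50.0
```

```bash
python3 t.py
```

```text
17.18 tau [-1.02   0.875  0.349] F [-3.2 -5.3  4.1] yaw -1.0177 q6 eff 0.383 q6 2.3257 z 0.0801
```

Emit:
step_arm(motion=[[[0, 0, 0], 0], [[0, 0, 0], 0]])

```text
time: 17.42
tool_pos: [0.5194, -0.0614, 0.08]
tool_rot: [3.14, -0.0, -1.018]
contact_force: [-3.3, -5.8, 5.1]
opening: 0.0133
grip_force: 50.0
```

```bash
python3 t.py
```

```text
17.43 tau [-1.06   0.886  0.397] F [-3.3 -5.8  5.1] yaw -1.0176 q6 eff 0.341 q6 2.3256 z 0.08
```

The grip is roughly 35–40 N, so I stop here. I'll back off half the play and withdraw.

Emit:
step_arm(motion=[[[0, 0, 0], -0.04], [[0, 0, 0], -0.08], [[0, 0, 0], -0.11], [[0, 0, 0], -0.11]])

```text
time: 17.92
tool_pos: [0.5196, -0.0613, 0.08]
tool_rot: [3.141, -0.0, -0.908]
contact_force: [-2.8, -5.5, 3.3]
opening: 0.0138
grip_force: 50.0
```

```bash
python3 t.py
```

```text
17.93 tau [-1.05   0.702  0.027] F [-2.8 -5.5  3.3] yaw -0.9082 q6 eff -0.125 q6 2.2158 z 0.08
```

Emit:
step_arm(motion=[[[0, 0, -0.03], 0], [[0, 0, -0.08], 0], [[0, 0, -0.15], 0], [[0, 0, -0.25], 0], [[0, 0, -0.4], 0], [[0, 0, -0.7], 0], [[0, 0, -1.25], 0], [[0, 0, -1.25], 0]])

```text
time: 18.92
tool_pos: [0.5217, -0.0609, 0.1578]
tool_rot: [-3.137, -0.005, -0.907]
contact_force: [0.1, -0.3, -2.2]
opening: 0.0135
grip_force: 50.0
```

```bash
python3 t.py; python3 look.py w4; python3 - <<'E'
from h import *
s=robot.observe();print("to hole above",rel(s,[.5383,-.2073,.155]),s["tool_pos"],s["qpos"])
E
```

```text
18.93 tau [0.065 0.023 0.005] F [ 0.1 -0.3 -2.2] yaw -0.9072 q6 eff 0.0 q6 2.215 z 0.1578
18.925 [ 0.5217 -0.0609  0.1578] [-3.137 -0.005 -0.907] 0.013497648966247822 [-0.26  0.42  1.65  0.    1.06  2.22]
to hole above [2.10647571 1.27314173 0.02030291] [ 0.5206168  -0.0606821   0.15611717] [-2.62649201e-01  4.26539382e-01  1.65638027e+00  6.55807361e-04
  1.05542367e+00  2.21497478e+00]
```

View pics/w4.png

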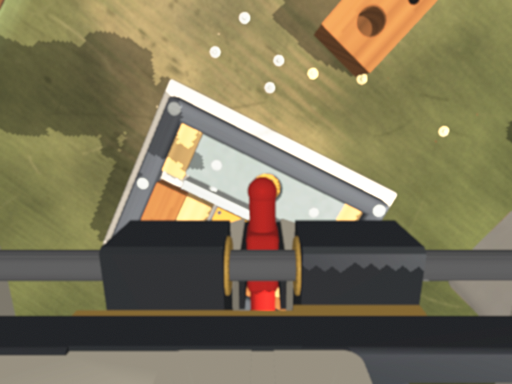

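The key is out of the socket, and the hole shows at about (372,22). I'll check its position against the pick-up pose.

```bash
python3 - <<'E'
from h import *
d=np.load("w4.npz");cam=(d["K"],d["p"],d["M"]);im=d["im"]
h=cv2.cvtColor(im,cv2.COLOR_RGB2HSV)
g=(im[...,0]<150).astype(np.uint8);n,l,st,ce=cv2.connectedComponentsWithStats(g[0:50,340:410])
for i in range(n): print(st[i],ce[i]+[340,0],ray(cam,ce[i]+[340,0],.04))
E
```

```text
[   0    0   70   50 2879] [373.79541507  24.54567558] [[ 0.53416004 -0.20684007  0.04      ]]
[69  0  1  3  3] [409.   1.] [[ 0.52497079 -0.2333252   0.04      ]]
[ 19   6  27  30 487] [373.10677618  19.02464066] [[ 0.53701608 -0.2092003   0.04      ]]
[ 54  35  16  15 110] [404.43636364  43.82727273] [[ 0.50783841 -0.21107527  0.04      ]]
[ 0 44  6  6 21] [341.66666667  47.33333333] [[ 0.54223407 -0.18122204  0.04      ]]
```

Emit:
step_arm(motion=[[[0.5, 0.3, 0], -0.15], [[1.0, 0.6, 0], -0.3], [[1.5, 0.9, 0], -0.45], [[2.0, 1.2, 0], -0.6], [[2.1, 1.27, 0.02], -0.6], [[2.1, 1.27, 0.02], -0.6], [[2.1, 1.27, 0.02], -0.6]])

```text
time: 19.85
tool_pos: [0.5372, -0.2059, 0.1533]
tool_rot: [-3.141, 0.001, -0.307]
contact_force: [0.3, 0.5, -1.5]
opening: 0.0137
grip_force: 50.0
```

```bash
python3 look.py w5; python3 - <<'E'
from h import *
d=np.load("w5.npz");im=d["im"];s=robot.observe()
print(rel(s,[.5383,-.2073,.0755]))
cv2.imwrite("pics/w5c.png",cv2.resize(im[80:280,130:390,::-1],None,fx=3,fy=3,interpolation=cv2.INTER_CUBIC))
E
```

```text
19.85 [ 0.5372 -0.2059  0.1533] [-3.141e+00  1.000e-03 -3.070e-01] 0.013707700021776788 [-0.5   0.52  1.51  0.    1.12  1.38]
[0.02266925 0.01792523 1.30056997]
```

View pics/w5c.png

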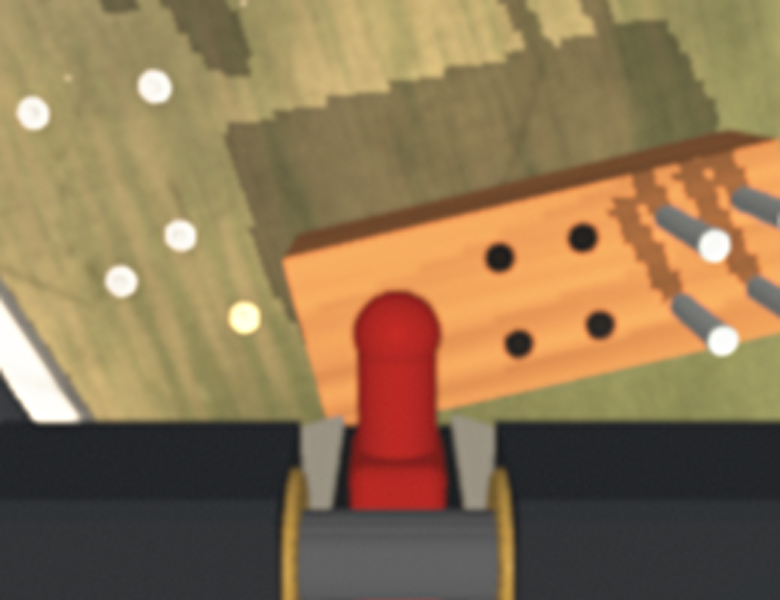

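The key hangs above the hole, which is hidden below the handle at about (395,380). The block is seen undisturbed. I'll lower it with feel.

Emit:
step_arm(motion=[[[0.02, 0.03, 0.3], 0], [[0.02, 0.03, 0.6], 0], [[0.02, 0.03, 0.75], 0], [[0.02, 0.03, 0.85], 0], [[0.02, 0.03, 0.93], 0], [[0.02, 0.03, 0.93], 0]])

```text
time: 20.65
tool_pos: [0.5381, -0.2091, 0.0979]
tool_rot: [-3.142, 0.0, -0.307]
contact_force: [-0.5, 1.3, -1.2]
opening: 0.0138
grip_force: 50.0
```

Emit:
step_arm(motion=[[[0, -0.01, 0.08], 0], [[0, -0.01, 0.16], 0], [[0, -0.01, 0.24], 0], [[0, -0.01, 0.31], 0], [[0, -0.01, 0.34], 0], [[0, -0.01, 0.34], 0]])

```text
time: 21.4
tool_pos: [0.5382, -0.2087, 0.0774]
tool_rot: [3.142, 0.0, -0.307]
contact_force: [0.1, 0.9, -0.9]
opening: 0.0136
grip_force: 50.0
```

Emit:
step_arm(motion=[[[0, 0, 0.02], 0], [[0, 0, 0.035], 0], [[0, 0, 0.035], 0]])

```text
time: 21.78
tool_pos: [0.5383, -0.2087, 0.0754]
tool_rot: [3.141, -0.0, -0.307]
contact_force: [-0.3, 0.0, -1.6]
opening: 0.0138
grip_force: 50.0
```

Emit:
step_arm(motion=[[[0, 0, 0.008], 0], [[0, 0, 0.008], 0]])

```text
time: 22.02
tool_pos: [0.5383, -0.2087, 0.0751]
tool_rot: [3.141, -0.0, -0.307]
contact_force: [-0.4, 0.0, -1.5]
opening: 0.0137
grip_force: 50.0
```

Emit:
step_arm(motion=[[[0, 0, 0.008], 0], [[0, 0, 0.008], 0], [[0, 0, 0.008], 0], [[0, 0, 0.008], 0], [[0, 0, 0.008], 0]], hand=130)

```text
time: 22.65
tool_pos: [0.5383, -0.2087, 0.0745]
tool_rot: [3.142, -0.0, -0.307]
contact_force: [0.5, 0.1, -0.2]
opening: 0.045
grip_force: 0.0
```

Emit:
step_arm(motion=[[[0, 0, -0.2], 0], [[0, 0, -0.6], 0], [[0, 0, -1.2], 0], [[0, 0, -2.0], 0], [[0, 0, -2.0], 0], [[0, 0, -2.0], 0]])

```text
time: 23.4
tool_pos: [0.538, -0.2085, 0.1947]
tool_rot: [3.141, -0.0, -0.307]
contact_force: [-0.9, -0.0, -0.7]
opening: 0.0452
grip_force: 0.0
```

```bash
python3 look.py w6;python3 - <<'E'
from h import *
d=np.load("w6.npz");cam=(d["K"],d["p"],d["M"]);m=redmask(d["im"])
n,l,st,ce=cv2.connectedComponentsWithStats(m);i=1+st[1:,4].argmax()
r=cv2.minAreaRect(np.argwhere(l==i)[:,::-1].astype(np.float32));b=ray(cam,cv2.boxPoints(r),.08)
print(st[i],b.round(4).tolist(),b.mean(0))
E
```

```text
23.4 [ 0.538  -0.2085  0.1947] [ 3.141 -0.    -0.307] 0.04519286557079129 [-0.5   0.48  1.45 -0.    1.21  1.38]
[ 253  144   18   88 1276] [[0.5747, -0.2136, 0.08], [0.5707, -0.2262, 0.08], [0.5018, -0.2047, 0.08], [0.5061, -0.1913, 0.08]] [ 0.53833605 -0.20894969  0.08      ]
```

View pics/w6.png

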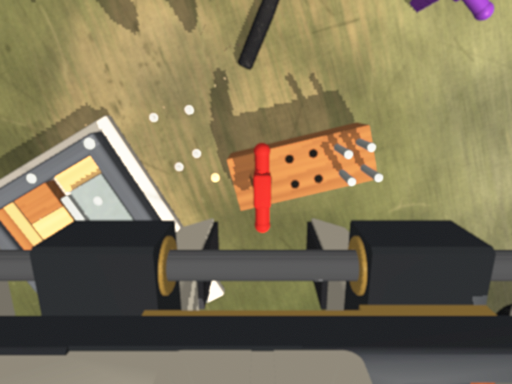

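The key stands upright in its hole, with its handle at (263,187) as at the start, and the gripper is clear. I'm handing in.

```bash
python3 -c "
from cell import robot
print(robot.hand_in())"
```

```text
the job is handed in; nothing more can be done
None
```

The job is handed in with no verdict returned: the die is locked at an estimated 35–40 N (from wrist torque, not measured directly), and the red key is back upright in its hole.

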